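# Brake the spray turntable with its locking pin and lock it

## Robot

A 7-joint arm with a two-finger parallel gripper is mounted at the origin on the work surface. World frame = base frame: x ahead of the robot, y to its left, z up, the work surface at z = 0. Lengths are in m, angles in rad, forces in N, time in s.
With the tool pointing down it reaches from about 0.4 to 0.85 m from the base axis. Payload 10.4 kg.
Tool frame: the origin (TCP) lies at the very end of the fingers, on their centre line; the grasp point (between the pads) lies 19 mm behind it; x points along the fingers, y is the direction in which the jaws open and shut, and the axes are right-handed (so a half turn about x gives the same grasp; the last joint's range is limited). The gripper opens to 85 mm and grips with 20 to 120 N. Pads are 22 mm wide; open, the fingers measure 114 mm over their backs; the gripper's body (76 mm by 85 mm) begins 54 mm behind the grasp point. The pads swing forward as they close: fully open they stand 13 mm farther back than shut.
Start: joints at [-1.228, 0.332, -0.065, 1.46, 0.022, 1.35, -0.088], TCP at [0.224, 0.584, 0.231] pointing down, gripper open.
Joint ranges: [-2.6, 2.6], [-0.5, 2.12], [-1.47, 1.34], [0.16, 2.42], [-1.27, 4.41], [0.06, 2.06], [-2.6, 2.6]. Speed limits (rad/s): [2.22, 2.22, 2.79, 2.79, 3.14, 3.14, 3.14].

## Interface

Orientations are given as a unit quaternion [x, y, z, w].
In Python, from workcell import monitor, camera, ticket, regions_of gives the robot as it stands.
- The arm moves only by the tool step_arm, never from a script. Its argument "increments" is a list of rows, each a list of 5 numbers: the finger opening in m, from 0 to 0.0854, then the shift along the world's x, y, z in m, then the turn about the world's z in rad. A call has 1 to 12 rows; each row shifts and turns the commanded pose from where the row before left it; what a row does not reach is not made up. A row lasts 1/12 s, in which the tool goes at most 41.7 mm and 7.16 degrees, less where a joint would pass 70% of its speed; a pose out of reach is approached as far as the arm can. A call with a gripper value outside its range is refused whole. The fingers move at their own pace and stop on an object; "force" is the grip in N (left out, the last holds). Time passes only in rows, so rows that do not move let the fingers close. It gives the time, the measured TCP pose, the force and the opening at its end, in the units of the state.
- monitor.get_obs(): the state, without advancing time (a new reading comes with each control period).
- camera(name): name is "scene" or "top" or "wrist"; returns a dict with "color" (480x640x3 uint8, red, green, blue), "range_z" (480x640 float32, m along the optical axis (not along the pixel's ray), 0 where there is no reading), "fx", "fy", "cx", "cy" (pixels), "cam_to_world" (4x4, takes a point from camera to world coordinates). Camera axes: x right, y up, looking along -z (the intrinsics and any distortion apply to the point x, -y, -z); pixel columns grow to the right and rows downward; lengths in m; the calibration is good to about 2 mm. A picture is of the moment at which its call begins.
- ticket.hand_in(): hands the job in, once; it reports no verdict.
Trained networks look in a picture, given as the dict that the camera call returned (one of the last four; its "shot" number tells which), for a name from the list of things; names that differ only in an ending like _2 or _b are one class to them, and where a whole thing is asked for, a point or a joint stands for the part that bears it (a point fixed in the world has none). Each returns a list of dicts, best first, with "p" (0 to 1); they miss things now and then, are a little off and sometimes report something else, mostly with a low value. They report only what shows in the picture. A call takes as long as a camera call. They do not tell look-alikes from the thing itself.
- regions_of(picture, query): "region" (480x640 bool, what is visible of it) and "centre" ([row, column] in pixels, amid what is visible of it).
The state is a dict: "clock": time; "joint_pos": joint angles; "joint_velocities": joint speeds; "tau": joint torques, N m; "position": TCP position; "ee_rot": TCP orientation; "ft_force": force on the tool from outside, world axes, zero at the start; "torque": the same for the moment, N m; "grip_width": opening from 0.0 (shut) to 1.0 (fully open).
Only numpy, scipy, OpenCV 4.12 (cv2) and the standard library are available. Lean on these libraries where they do the work, as an engineer would, in place of code of your own. Each camera call takes 0.05 s, during which the arm holds its last target. There are 200 camera calls.

## Task

The spraying turntable is still running on its idling air motor. Take the red-handled locking pin from its block and use the pin itself as the brake: rub its tip gently on the turning disc (never with the fingers, and never driving it in while the disc runs fast) so that the disc slows and its hole stops over the fixed yellow slot, then push the pin through the hole into the slot until its collar sits on the disc, and let go of it. Leave the tin, the bottle and the cup where they stand.

Things in the scene. Friction and masses are not known exactly. Their poses are not given: they have to be found in the camera images.
- turn (a joint): Turn angle of the turntable disc in rad, counter-clockwise from above, unbounded (take it modulo 2 pi). At 0 (and every 2 pi) the hole is exactly over the slot. The air motor turns it counter-clockwise (the angle grows) at about 1.35 rad/s when free; speed falls in proportion to the drag, and about 0.24 N m of drag stalls it; let go, it runs up again in half a second. Rubbed at the hole's radius it stalls at a press of a few N, depending on the friction, which varies.
- disc_top (a point): Centre of the disc's top face, z up, its axes turning with the disc. The disc is steel, 270 mm across, 10 mm thick. It rides on a sprung spindle and yields straight down under load by about 0.55 mm per N (10 mm at most, then it is hard; more than 15 N from the pin's tip on its face is too much, and 40 N in the hole). A wooden sample frame 90 x 70 mm, fresh from spraying, is fixed at its middle, up to 14 mm above the top face.
- hole (a point): Centre of the disc's square through hole (15 mm, sides radial and tangential) at the level of the top face, 105 mm from the disc's centre; a red radial stripe on either side of it. Goes round with the disc.
- slot (a point): Fixed point on the yellow arm under the disc, at the level of the arm's top (24 mm below the disc's top face, 14 mm below its underside), 105 mm from the disc's axis: here the hole must stop. The slot is a radial groove in the arm, 16 mm wide and 30 mm deep, from 90 to 170 mm from the axis, so that it shows beyond the disc's rim. The point's -x axis points outward along the slot.
- pin_grip (a point): Middle of the pin's red handle (22 mm diameter, 50 mm long, upright). It lies 80 mm above the tip; the handle runs from 52 to 102 mm above the tip.
- pin_tip (a point): Centre of the pin's flat lower end (8 mm across, chamfered 2 mm to the 12 mm steel shank). z points up to the handle. The shank is 46 mm long up to the underside of a brass collar, 30 mm diameter and 6 mm thick. The pin weighs about 0.14 kg.
- holder: Fixed blue block 70 x 70 x 50 mm, origin at the centre of its underside; the pin stands in its central square hole (15 mm wide, 48 mm deep), collar on the block's top.
- paint_tin: Paint tin, 74 mm diameter, 95 mm high, origin at its underside. Leave it.
- hardener: Small bottle, 48 mm diameter, 100 mm high, origin at its underside. Leave it.
- mix_cup: White mixing cup, 72 mm diameter, 80 mm high, origin at its underside. Leave it.
Things that resemble listed ones, but are neither listed nor needed, are in the scene too. Leave any white look-alike of the part that bears pin_grip alone. Of the things that look like the holder, take the one that is farthest from the robot's base at the start.

How it is judged:
On the way, in this order (a step that is already met when the one before it is completed fails the run):
1. the pin is lifted out of its block while the disc still runs (z of pin_tip in the frame of holder above 0.055 m and velocity of joint turn above 1 rad/s), for 0.1 s.
2. the pin's touch has slowed the disc to less than half its free speed (contact force between pin and turn above 0.2 N and velocity of joint turn below 0.7 rad/s), for 0.1 s.
At the end, for the whole second after the job is handed in: Disc still (under 0.05 rad/s), hole over slot; the released pin at rest in both: tip at least 16 mm below the slot arm's top, within 6 mm of the hole's and 8 mm of the slot's centre, tilt under 0.2 rad; tin, bottle and cup within 30 mm of their starts (z of pin_tip in the frame of slot below -0.016 m and horizontal distance between pin_tip and hole below 0.006 m and horizontal distance between pin_tip and slot below 0.008 m and angle between pin_tip's own z axis and vertical below 0.2 rad and velocity of joint turn between -0.05 and 0.05 rad/s and linear speed of pin below 0.02 m/s and distance of each of paint_tin, hardener, mix_cup from where it was at the start of the episode below 0.03 m); the robot touches nothing.
It fails at once if the pin's tip presses on the disc's face with more than 15 N (contact force between pin and turn above 15 N and z of pin_tip in the frame of disc_top above -0.002 m).
It fails at once if the pin is forced or struck against the disc with more than 40 N (contact force between pin and turn above 40 N).
It fails at once if the pin is driven into the hole while the disc runs faster than 1 rad/s (z of pin_tip in the frame of disc_top below -0.005 m and horizontal distance between pin_tip and hole below 0.012 m and velocity of joint turn above 1 rad/s).
It fails at once if the fingers touch the disc or the fresh frame on it (contact force between the fingers and turn above 1 N).
It fails at once if the tin, the bottle or the cup is pushed away or knocked over (distance of any of paint_tin, hardener, mix_cup from where it was at the start of the episode above 0.03 m or angle between any of paint_tin, hardener, mix_cup's own z axis and vertical above 0.5 rad).
It also fails if it takes over 64 s, if anything falls off the work surface, if the arm or the gripper's body presses on something with over 40 N, if the wrist force passes 120 N, or if a joint passes its speed limit or range.

## Working session

There is one attempt and no reset: what is moved stays moved. The work goes in short steps, Python scripts to look and compute and a tool call to move; the robot and the scene stay as the last step left them, time stands still between calls to the robot, and variables do not carry over. Pictures are saved under pics/ and viewed, about 8 in all and at most 12, crops included, and the job is handed in when it is done.

Besides the shell and the picture viewer there is one more tool, called after "Emit:" in YAML: its name, and indented under it one key for each argument. step_arm: Moves the arm, as the interface text tells. Its arguments: {"type":"object","properties":{"increments":{"type":"array"},"force":{"type":"number"}},"required":["increments"]}

```bash
mkdir -p pics; cat > h.py <<'E'
import numpy as np, cv2
from workcell import monitor, camera, ticket, regions_of
def world(p,mask=None,rc=None):
    z=p["range_z"]
    if rc is not None: r,c=np.array([rc[0]]),np.array([rc[1]])
    else: r,c=np.nonzero(mask&(z>0))
    d=z[r,c]; X=np.stack([(c-p["cx"])/p["fx"]*d,-(r-p["cy"])/p["fy"]*d,-d,np.ones_like(d)])
    return (p["cam_to_world"]@X)[:3].T
def save(p,name,crop=None,s=1):
    im=p["color"][...,::-1]
    if crop: im=im[crop[0]:crop[1],crop[2]:crop[3]]
    cv2.imwrite("pics/"+name,cv2.resize(im,None,fx=s,fy=s,interpolation=cv2.INTER_CUBIC))
E
python3 - <<'E'
from h import *
for n in ["scene","top"]:
    p=camera(n); save(p,n+"1.png"); print(n,[k for k in p], p["cam_to_world"][:3,3])
    for q in ["holder","pin_grip","turn","slot","hole","paint_tin","hardener","mix_cup"]:
        try:
            for r in regions_of(p,q):
                w=world(p,r["region"]); print(q,round(r["p"],2),np.round(r["centre"]),len(w),np.round(np.median(w,0),3),np.round(np.percentile(w,2,0),3),np.round(np.percentile(w,98,0),3))
        except Exception as e: print(q,e)
print(monitor.get_obs())
E
```

```text
scene ['color', 'range_z', 'fx', 'fy', 'cx', 'cy', 'cam_to_world', 'shot'] [ 0.94972197 -0.1417987   0.79924273]
holder 0.85 [161. 250.] 1740 [ 0.273 -0.27   0.05 ] [ 0.219 -0.305  0.001] [ 0.29  -0.237  0.054]
holder 0.72 [192. 341.] 1841 [ 0.352 -0.1    0.05 ] [ 0.3   -0.135  0.003] [ 0.37  -0.066  0.053]
holder 0.61 [257. 276.] 1683 [ 0.49  -0.211  0.05 ] [ 0.434 -0.249  0.005] [ 0.505 -0.18   0.053]
pin_grip 0.87 [197. 286.] 480 [ 0.38  -0.201  0.07 ] [ 0.319 -0.215  0.001] [ 0.387 -0.19   0.105]
pin_grip 0.82 [236. 275.] 455 [ 0.474 -0.214  0.081] [ 0.458 -0.228  0.051] [ 0.481 -0.202  0.108]
turn 0.73 [310. 470.] 22841 [0.6   0.081 0.074] [ 0.467 -0.039  0.071] [0.709 0.203 0.089]
slot 0.74 [312. 467.] 23379 [0.6   0.081 0.074] [ 0.465 -0.039  0.051] [0.709 0.205 0.089]
hole 0.74 [313. 468.] 22987 [0.6   0.08  0.074] [ 0.466 -0.039  0.071] [0.709 0.203 0.089]
hole 0.41 [235. 274.] 427 [ 0.474 -0.215  0.083] [ 0.458 -0.229  0.052] [ 0.48  -0.202  0.108]
paint_tin 0.63 [210. 174.] 2451 [ 0.418 -0.385  0.085] [ 0.37  -0.422  0.008] [ 0.435 -0.357  0.098]
hardener 0.94 [388. 218.] 
[... 1418 characters left out ...]
.609 -0.38   0.081]
{'clock': 0.9, 'joint_pos': array([-1.22761633,  0.33216593, -0.06469912,  1.46011335,  0.0216142 ,
        1.3499154 , -0.08847887]), 'joint_velocities': array([-0.0004816 ,  0.00072287,  0.00059774, -0.00051294,  0.00115032,
       -0.00193434,  0.00013601]), 'tau': array([-3.84581499e-04, -6.25225353e+01,  4.89796302e-02, -3.91839337e+01,
        1.65041001e-02,  1.52416298e-03, -3.23550603e-05]), 'position': array([0.22354125, 0.58366777, 0.23135243]), 'ee_rot': array([ 0.12862622,  0.69531074, -0.12856108,  0.6953203 ]), 'ft_force': array([0.66868026, 0.32092987, 0.17589387]), 'torque': array([-0.01546082,  0.02796346, -0.03549645]), 'grip_width': 1.0029915711238475}
```

View images.

View pics/scene1.png

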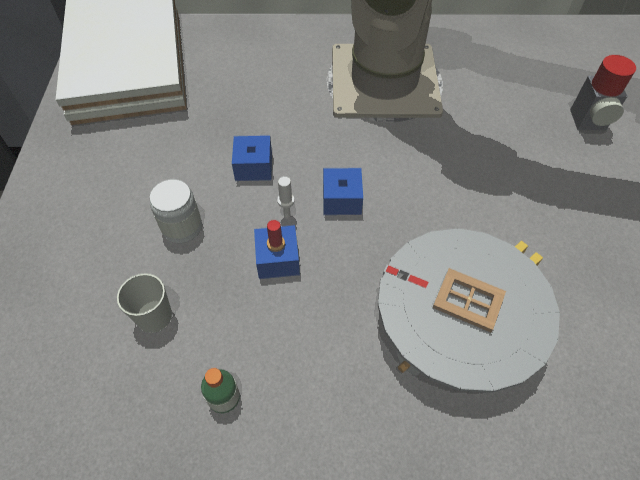

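View pics/top1.png

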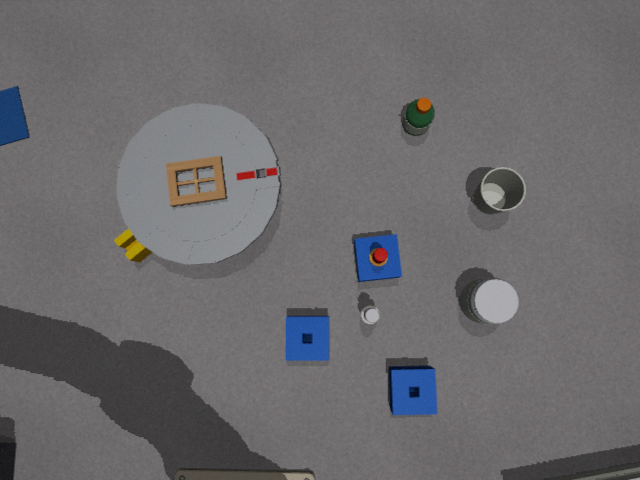

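```bash
cat > m.py <<'E'
from h import *
from scipy.optimize import least_squares
def hsv(p): return cv2.cvtColor(p["color"],cv2.COLOR_RGB2HSV)
def circ(x,y):
    s=least_squares(lambda q:np.hypot(x-q[0],y-q[1])-q[2],[x.mean(),y.mean(),.1],loss="soft_l1",f_scale=.001); return s.x
E
python3 - <<'E'
from m import *
a=camera("top");b=camera("scene")
for n,p in(("top",a),("scene",b)):
    H=hsv(p); S=(H[...,1]>150)&(H[...,2]>60)
    W=np.full((480,640,3),np.nan); m=p["range_z"]>0; W[m]=world(p,m)
    # disc: face height band
    d=(W[...,2]>.068)&(W[...,2]<.079)&(W[...,0]>.43)&(W[...,0]<.75)&(W[...,1]>-.08)&(W[...,1]<.25)
    d=cv2.morphologyEx(d.astype(np.uint8),cv2.MORPH_CLOSE,np.ones((25,25)))
    c=max(cv2.findContours(d,cv2.RETR_EXTERNAL,cv2.CHAIN_APPROX_NONE)[0],key=len)[:,0]
    # project contour onto z=zt plane
    zt=np.nanmedian(W[...,2][d>0]); M=p["cam_to_world"]
    r=(M[:3,:3]@np.stack([(c[:,0]-p["cx"])/p["fx"],-(c[:,1]-p["cy"])/p["fy"],-np.ones(len(c))])); t=(zt-M[2,3])/r[2]; P=M[:3,3,None]+r*t
    q=circ(P[0],P[1]); print(n,"disc",zt,q)
    y=S&(H[...,0]>22)&(H[...,0]<35)&(W[...,1]>0.1)&(W[...,0]<.6)
    k,l,st,ce=cv2.connectedComponentsWithStats(y.astype(np.uint8))
    for i in range(1,k):
        if st[i,4]>10:
            w=W[l==i]; t=w[w[:,2]>.045]; print(" yel",st[i,4],ce[i],np.nanmean(t,0),np.nanmin(t,0),np.nanmax(t,0),len(t))
    y&=W[...,2]>.045; w=np.nanmean(W[y],0); print(" yel mean",w,"ang",np.arctan2(w[1]-q[1],w[0]-q[0]))
    rd=S&((H[...,0]<6)|(H[...,0]>174))
    g=rd&(np.abs(W[...,0]-.464)<.03)&(np.abs(W[...,1]+.214)<.03)
    t=W[g&(W[...,2]>.103)]; print(" pin top",len(t),t.mean(0),(t.max(0)+t.min(0))/2)
    s=rd&(np.abs(W[...,2]-zt)<.006)&(np.hypot(W[...,0]-q[0],W[...,1]-q[1])<.14); t=W[s].mean(0); print(" stripe ang",np.arctan2(t[1]-q[1],t[0]-q[0]),np.hypot(t[1]-q[1],t[0]-q[0]),monitor.get_obs()["clock"])
    if n=="scene":
        bl=W[(H[...,0]>105)&(H[...,0]<125)&(H[...,1]>120)&(np.abs(W[...,2]-.05)<.003)&(np.abs(W[...,0]-.464)<.05)&(np.abs(W[...,1]+.214)<.05)]
        print("block",bl.min(0),bl.max(0))
o=monitor.get_obs()
from scipy.spatial.transform import Rotation as R
print(R.from_quat(o["ee_rot"]).as_matrix())
A=cv2.resize(a["color"][80:280,0:100],None,fx=2.4,fy=2.4);B=cv2.resize(b["color"][130:290,220:380],(480,480),interpolation=cv2.INTER_CUBIC)
cv2.imwrite("pics/crop.png",np.hstack([A,B])[...,::-1])
E
```

```text
top disc 0.0741385318689114 [0.58383438 0.08075402 0.13394787]
 yel 167 [123.56287425 237.64670659] [0.49392803 0.2078761  0.05036082] [0.47956773 0.19409657 0.04530452] [0.50808022 0.2230796  0.05468727] 157
 yel 219 [134.02283105 250.15068493] [0.47147142 0.18802201 0.04999974] [0.4578795  0.17209603 0.0452319 ] [0.48484908 0.20433851 0.05478679] 170<stdin>:18: RuntimeWarning: Mean of empty slice
Traceback (most recent call last):
ValueError: zero-size array to reduction operation fmin which has no identity
```

```bash
cat > meas.py <<'E'
from m import *
a=camera("top");b=camera("scene")
for n,p in(("top",a),("scene",b)):
    H=hsv(p); S=(H[...,1]>150)&(H[...,2]>60)
    W=np.full((480,640,3),np.nan); m=p["range_z"]>0; W[m]=world(p,m)
    d=(W[...,2]>.068)&(W[...,2]<.079)&(W[...,0]>.43)&(W[...,0]<.75)&(W[...,1]>-.08)&(W[...,1]<.25)
    d=cv2.morphologyEx(d.astype(np.uint8),cv2.MORPH_CLOSE,np.ones((25,25)))
    c=max(cv2.findContours(d,cv2.RETR_EXTERNAL,cv2.CHAIN_APPROX_NONE)[0],key=len)[:,0]
    zt=np.nanmedian(W[...,2][d>0]); M=p["cam_to_world"]
    r=(M[:3,:3]@np.stack([(c[:,0]-p["cx"])/p["fx"],-(c[:,1]-p["cy"])/p["fy"],-np.ones(len(c))])); t=(zt-M[2,3])/r[2]; P=M[:3,3,None]+r*t
    q=circ(P[0],P[1]); print(n,"disc",zt,q)
    y=S&(H[...,0]>22)&(H[...,0]<35)&(W[...,1]>0.1)&(W[...,0]<.6)&(W[...,2]>.045)
    k,l,st,ce=cv2.connectedComponentsWithStats(y.astype(np.uint8)); cs=[]
    for i in range(1,k):
        if st[i,4]>40:
            w=W[l==i]; cs.append((w.max(0)+w.min(0))/2); print(" yel",st[i,4],ce[i],w.mean(0),w.min(0),w.max(0))
    w=np.mean(cs,0); print(" mid",w,"ang",np.arctan2(w[1]-q[1],w[0]-q[0]))
    rd=S&((H[...,0]<6)|(H[...,0]>174))
    g=rd&(np.abs(W[...,0]-.464)<.03)&(np.abs(W[...,1]+.214)<.03)
    t=W[g&(W[...,2]>.103)]; print(" pin top",len(t),t.mean(0),(t.max(0)+t.min(0))/2)
    s=rd&(np.abs(W[...,2]-zt)<.006)&(np.hypot(W[...,0]-q[0],W[...,1]-q[1])<.14); t=W[s].mean(0); print(" stripe ang",np.arctan2(t[1]-q[1],t[0]-q[0]),np.hypot(t[1]-q[1],t[0]-q[0]),monitor.get_obs()["clock"])
    if n=="scene":
        bl=W[(H[...,0]>105)&(H[...,0]<125)&(H[...,1]>120)&(np.abs(W[...,2]-.05)<.003)&(np.abs(W[...,0]-.464)<.05)&(np.abs(W[...,1]+.214)<.05)]
        print("block",bl.min(0),bl.max(0))
o=monitor.get_obs()
from scipy.spatial.transform import Rotation as R
print(R.from_quat(o["ee_rot"]).as_matrix().round(3))
A=cv2.resize(a["color"][80:280,0:100],None,fx=2.4,fy=2.4);B=cv2.resize(b["color"][130:290,220:380],(480,480),interpolation=cv2.INTER_CUBIC)
cv2.imwrite("pics/crop.png",np.hstack([A,B])[...,::-1])
E
python3 meas.py
```

```text
top disc 0.0741113343207207 [0.58376148 0.08076694 0.134004  ]
 yel 161 [123.45962733 237.40993789] [0.49394892 0.20780507 0.05024005] [0.47942483 0.19330806 0.04539824] [0.50837792 0.22274336 0.05634457]
 yel 166 [134.40361446 250.89156627] [0.47160216 0.18813569 0.05012551] [0.45800232 0.17274715 0.0460503 ] [0.48633692 0.20335927 0.05348264]
 mid [0.4830355  0.19803946 0.05031894] ang 2.280437658708534
 pin top 130 [ 0.46580048 -0.21511834  0.10600681] [ 0.46568141 -0.21493447  0.10657116]
 stripe ang -0.6665506957957636 0.09525400506072516 1.1
scene disc 0.07425310714593614 [0.58558583 0.08144928 0.13443282]
  return _methods._mean(a, axis=axis, dtype=dtype,
  ret = ret.dtype.type(ret / rcount)
Traceback (most recent call last):
  File "meas.py", line 17, in <module>
    w=np.mean(cs,0); print(" mid",w,"ang",np.arctan2(w[1]-q[1],w[0]-q[0]))
                                                     ~^^^
IndexError: invalid index to scalar variable.
```

```bash
sed -i 's/>40:/>15:/; s/S=(H\[...,1\]>150)&(H\[...,2\]>60)/S=(H[...,1]>130)\&(H[...,2]>50)/' meas.py; sed -i 's/    w=np.mean(cs,0); print/    if cs: w=np.mean(cs,0); print/' meas.py; python3 meas.py
```

```text
top disc 0.0741077074874471 [0.58381649 0.08082543 0.13399789]
 yel 159 [123.03144654 237.59748428] [0.49361548 0.20847544 0.05032777] [0.4797576  0.19519711 0.04570409] [0.50826425 0.22429815 0.05458719]
 yel 174 [134.51724138 250.87931034] [0.47162745 0.18796875 0.05006546] [0.45780758 0.17043635 0.04537606] [0.4863441  0.20449415 0.05519843]
 mid [0.48304338 0.19860644 0.05021644] ang 2.27853092655233
 pin top 131 [ 0.46557035 -0.21535179  0.10586872] [ 0.46564872 -0.21505813  0.10759343]
 stripe ang -0.5314852807068209 0.0957780125556108 1.2
scene disc 0.0742566569833007 [0.58547576 0.08149897 0.13438609]
 yel 58 [521.25862069 245.63793103] [0.46774249 0.19479859 0.0506126 ] [0.45804577 0.18662624 0.0468514 ] [0.47715703 0.20374382 0.05381702]
 yel 75 [535.68 257.92] [0.49154581 0.21362161 0.05042913] [0.48141753 0.20374045 0.04774372] [0.50155598 0.22405162 0.05360889]
 mid [0.47954408 0.20454053 0.05050525] ang 2.281608760880171
 pin top 112 [ 0.4667599  -0.2151865   0.10671655] [ 0.46667824 -0.21560948  0.10684567]
 stripe ang -0.47412627593839535 0.09514299364866216 1.2
block [ 0.4282718  -0.25341199  0.04705066] [ 0.50477217 -0.17683698  0.05299404]
[[ 0.     0.358  0.934]
 [ 0.     0.934 -0.358]
 [-1.     0.     0.   ]]
```

View pics/crop.png

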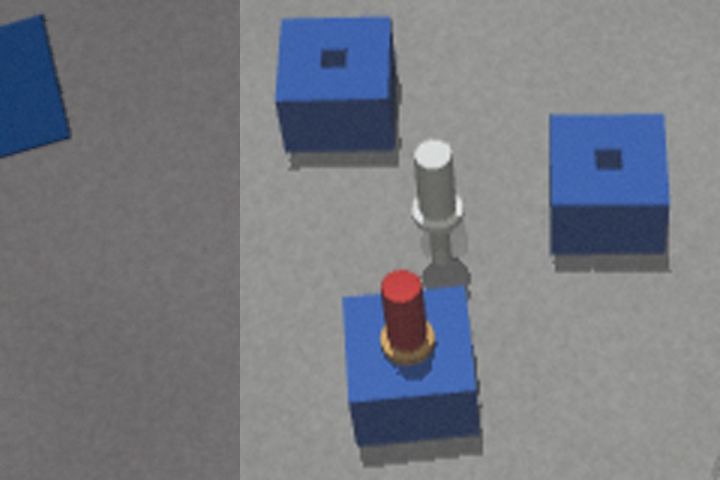

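Emit:
step_arm:
  increments:
    - [0.085,0.023,-0.032,0,-0.12]
    - [0.085,0.023,-0.032,0,-0.12]
    - [0.085,0.023,-0.032,0,-0.12]
    - [0.085,0.023,-0.032,0,-0.12]
    - [0.085,0.023,-0.032,0,-0.015]
    - [0.085,0.023,-0.032,0,0]
    - [0.085,0.023,-0.032,0,0]
    - [0.085,0.023,-0.032,0,0]
    - [0.085,0.023,-0.032,0,0]
    - [0.085,0.023,-0.032,0,0]
    - [0.085,0.023,-0.032,0,0]
    - [0.085,0.023,-0.032,0,0]

```text
clock: 2.2
position: [0.5004, 0.1979, 0.2317]
ee_rot: [0.295, 0.643, -0.295, 0.643]
ft_force: [1.8, 0.7, 0.6]
grip_width: 0.996
```

Emit:
step_arm:
  increments:
    - [0.06,-0.003,-0.038,0,0]
    - [0.06,-0.003,-0.038,0,0]
    - [0.06,-0.003,-0.038,0,0]
    - [0.06,-0.003,-0.038,0,0]
    - [0.06,-0.003,-0.038,0,0]
    - [0.06,-0.003,-0.038,0,0]
    - [0.06,-0.003,-0.038,0,0]
    - [0.06,-0.003,-0.038,0,0]
    - [0.06,-0.003,-0.038,0,0]
    - [0.06,-0.003,-0.038,0,0]
    - [0.06,0,-0.01,0,0]
    - [0.06,0,0,0,0]

```text
clock: 3.2
position: [0.4686, -0.1941, 0.2317]
ee_rot: [0.297, 0.641, -0.297, 0.642]
ft_force: [-0.2, 0.6, 0.2]
grip_width: 0.702
```

Emit:
step_arm:
  increments:
    - [0.06,-0.001,-0.01,-0.02,0]
    - [0.06,-0.001,-0.011,-0.03,0]
    - [0.06,0,0,-0.035,0]
    - [0.06,0,0,-0.035,0]
    - [0.06,0,0,-0.025,0]
    - [0.06,0,0,-0.018,0]
    - [0.06,0,0,0,0]
    - [0,0,0,0,0]
    - [0,0,0,0,0]
    - [0,0,0,0,0]
    - [0,0,0,0,0]
    - [0,0,0,0,0]
  force: 80

```text
clock: 4.2
position: [0.4681, -0.2118, 0.0698]
ee_rot: [0.295, 0.642, -0.295, 0.643]
ft_force: [-4.5, -0.7, 6.9]
grip_width: 0.24
```

Emit:
step_arm:
  increments:
    - [0,0,0,0.005,0]
    - [0,0,0,0.015,0]
    - [0,0,0,0.02,0]
    - [0,0,0,0.025,0]
    - [0,0,0,0.025,0]
    - [0,0,0,0.025,0]
    - [0,0,0,0.02,0]
    - [0,0,0,0,0]

```text
clock: 4.87
position: [0.4695, -0.212, 0.208]
ee_rot: [0.296, 0.64, -0.294, 0.645]
ft_force: [0.1, -0.7, -1.5]
grip_width: 0.236
```

```bash
cat > disc.py <<'E'
from m import *
C=np.array([.5845,.081]); SL=2.280
def ang(p,zt=.0742):
    """hole angle relative to slot from red stripes; fits stripe line through C"""
    H=hsv(p); m=p["range_z"]>0; W=np.full((480,640,3),np.nan); W[m]=world(p,m)
    s=(H[...,1]>130)&(H[...,2]>50)&((H[...,0]<6)|(H[...,0]>174))&(np.abs(W[...,2]-zt)<.010)&(np.hypot(W[...,0]-C[0],W[...,1]-C[1])<.14)
    if s.sum()<8: return None,int(s.sum())
    t=W[s][:,:2].mean(0)-C; return (np.arctan2(t[1],t[0])-SL+np.pi)%(2*np.pi)-np.pi, int(s.sum())
E
python3 - <<'E'
from disc import *
p=camera("scene");save(p,"lift.png",(100,340,180,480),2.5); print(ang(p)); p=camera("top"); print(ang(p))
o=monitor.get_obs(); print(o["clock"],o["position"],o["ft_force"],o["grip_width"])
for n in("scene","top"):
    p=camera(n);M=np.linalg.inv(p["cam_to_world"])
    for r in regions_of(p,"pin_grip"):
        w=world(p,r["region"]); print(n,round(r["p"],2),r["centre"],np.median(w,0).round(3),w.min(0).round(3),w.max(0).round(3))
E
```

```text
(np.float64(2.256073601738211), 187)
(np.float64(2.3263619675007057), 194)
4.9667 [ 0.46793519 -0.21114385  0.20410326] [-1.21431874  0.31495916 -2.6747556 ] 0.23639463434407407
scene 0.59 [195.1, 266.9] [ 0.476 -0.215  0.193] [ 0.461 -0.227  0.142] [ 0.484 -0.2    0.243]
scene 0.59 [199.5, 285.6] [ 0.38  -0.198  0.055] [ 0.291 -0.22  -0.005] [ 0.499 -0.183  0.255]
```

View pics/lift.png

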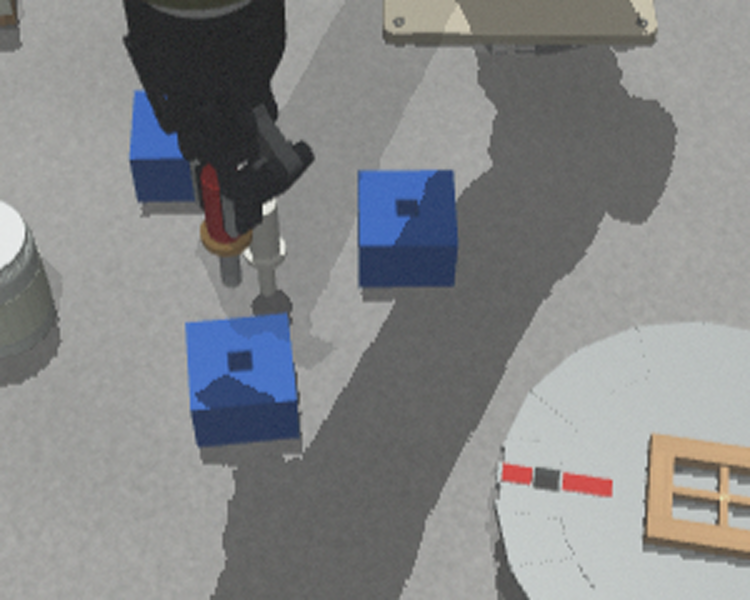

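Emit:
step_arm:
  increments:
    - [0,0.003,0.025,0,0]
    - [0,0.005,0.036,0,0]
    - [0,0.005,0.036,0,0]
    - [0,0.005,0.036,0,0]
    - [0,0.005,0.036,0,0]
    - [0,0.005,0.036,-0.005,0]
    - [0,0.005,0.036,-0.005,0]
    - [0,0.005,0.036,-0.005,0]
    - [0,0.005,0.036,-0.005,0]
    - [0,0.003,0.036,-0.005,0]
    - [0,0.003,0.02,-0.002,0]
    - [0,0,0.004,-0.001,0]

```text
clock: 6.17
position: [0.5155, 0.1665, 0.1735]
ee_rot: [0.293, 0.644, -0.293, 0.643]
ft_force: [-0.3, 0.0, -2.0]
grip_width: 0.238
```

```bash
cat > pin.py <<'E'
from disc import *
def show(name):
    o=monitor.get_obs(); print(o["clock"],o["position"].round(4),o["ft_force"].round(2))
    for n in("scene","top"):
        p=camera(n); print(n,ang(p))
        H=hsv(p); m=p["range_z"]>0; W=np.full((480,640,3),np.nan); W[m]=world(p,m)
        near=(np.hypot(W[...,0]-o["position"][0],W[...,1]-o["position"][1])<.04)
        br=near&(H[...,0]>8)&(H[...,0]<24)&(H[...,1]>90)&(W[...,2]>.08)
        sh=near&(H[...,1]<60)&(W[...,2]>.08)&(W[...,2]<o["position"][2]-.022)
        for k,g in(("brass",br),("shank",sh)):
            t=W[g]
            if len(t)>3: print("  ",k,len(t),np.median(t,0).round(4),t.min(0).round(4),t.max(0).round(4))
        r,c=np.array(np.nonzero(near)).mean(1).astype(int) if near.any() else (240,320)
        save(p,f"{name}_{n}.png",(max(0,r-90),r+90,max(0,c-110),c+110),3)
E
python3 -c "from pin import *; show('hov')"
```

```text
6.1667 [0.5155 0.1665 0.1735] [-0.34  0.01 -1.96]
scene (np.float64(-2.252106620450254), 249)
   brass 126 [0.5249 0.1575 0.1601] [0.503  0.1488 0.1259] [0.5317 0.1763 0.1641]
   shank 102 [0.519  0.1615 0.126 ] [0.5129 0.1583 0.1094] [0.522  0.1689 0.144 ]
top (np.float64(-2.1873722377565037), 191)
   brass 122 [0.5157 0.1499 0.1612] [0.4807 0.1268 0.1543] [0.5399 0.1637 0.3488]
   shank 39 [0.5119 0.1566 0.1201] [0.5083 0.1551 0.1097] [0.5189 0.1618 0.1335]
```

View pics/hov_scene.png

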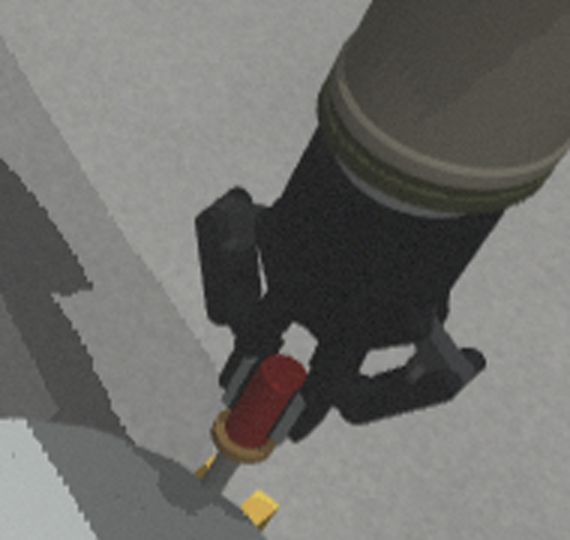

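```bash
cat > fit.py <<'E'
from disc import *
def one(n):
    o=monitor.get_obs(); t=o["position"]; p=camera(n)
    H=hsv(p); m=p["range_z"]>0; W=np.full((480,640,3),np.nan); W[m]=world(p,m)
    near=np.hypot(W[...,0]-t[0],W[...,1]-t[1])<.035
    er=lambda g:cv2.erode(g.astype(np.uint8),np.ones((2,2)))>0
    red=near&(H[...,1]>130)&((H[...,0]<6)|(H[...,0]>174))&(W[...,2]>t[2]-.008)&(W[...,2]<t[2]+.035)
    sh=near&(H[...,1]<60)&(W[...,2]>t[2]-.063)&(W[...,2]<t[2]-.024)&(np.hypot(W[...,0]-t[0],W[...,1]-t[1])<.016)
    for k,g,r in(("handle",red,.011),("shank",sh,.006)):
        P=W[g]
        if len(P)<8: print(n,k,len(P)); continue
        v=p["cam_to_world"][:2,3]-t[:2]; v/=np.hypot(*v)
        s=least_squares(lambda q:np.hypot(P[:,0]-q[0],P[:,1]-q[1])-r,P[:,:2].mean(0)-.7*r*v,loss="soft_l1",f_scale=.001)
        print(n,k,len(P),s.x.round(4),"rel tcp",(s.x-t[:2]).round(4),"rms",np.sqrt(np.mean(s.fun**2)).round(4),"z",np.median(P[:,2]).round(3))
    return p
if __name__=="__main__":
    for n in("top","scene"): print(ang(one(n)))
    print(monitor.get_obs()["clock"])
E
python3 fit.py; python3 meas.py | grep -E "disc|mid"
```

```text
top handle 55 [0.5156 0.1597] rel tcp [-0.0002 -0.0027] rms 0.0009 z 0.193
top shank 35 [0.515  0.1595] rel tcp [-0.0009 -0.0029] rms 0.0006 z 0.122
(np.float64(-2.120165136107393), 179)
scene handle 148 [0.5169 0.1596] rel tcp [ 0.0007 -0.0013] rms 0.0008 z 0.189
scene shank 96 [0.5154 0.1592] rel tcp [-0.0008 -0.0017] rms 0.0008 z 0.127
(np.float64(-2.0493912228170976), 251)
6.3667
top disc 0.074135225990545 [0.58390844 0.08037525 0.13380924]
 mid [0.4735431  0.18614997 0.04954593] ang 2.377430442010388meas.py:20: RuntimeWarning: Mean of empty slice.
  t=W[g&(W[...,2]>.103)]; print(" pin top",len(t),t.mean(0),(t.max(0)+t.min(0))/2)
  ret = um.true_divide(
Traceback (most recent call last):
  File "meas.py", line 20, in <module>
    t=W[g&(W[...,2]>.103)]; print(" pin top",len(t),t.mean(0),(t.max(0)+t.min(0))/2)
                                                               ~~~~~^^^
ValueError: zero-size array to reduction operation maximum which has no identity
```

Emit:
step_arm:
  increments:
    - [0,0.001,0.0015,-0.005,0]
    - [0,0,0,-0.01,0]
    - [0,0,0,-0.008,0]
    - [0,0,0,-0.003,0]
    - [0,0,0,0,0]
    - [0,0,0,0,0]

```text
clock: 6.97
position: [0.5174, 0.163, 0.149]
ee_rot: [0.295, 0.643, -0.295, 0.642]
ft_force: [0.0, -0.2, -1.9]
grip_width: 0.238
```

```bash
python3 fit.py; python3 -c "
from h import *; o=monitor.get_obs(); print(o['position'],o['ft_force'])"
```

```text
top handle 52 [0.5178 0.1607] rel tcp [ 0.0004 -0.0023] rms 0.0007 z 0.168
top shank 31 [0.5165 0.1603] rel tcp [-0.0009 -0.0028] rms 0.0004 z 0.096
(np.float64(-1.175250197713078), 186)
scene handle 164 [0.5182 0.162 ] rel tcp [ 0.0006 -0.0012] rms 0.0013 z 0.164
scene shank 93 [0.5171 0.1614] rel tcp [-0.0005 -0.0018] rms 0.0007 z 0.102
(np.float64(-1.1073204441920503), 203)
7.0667
[0.51774765 0.16319026 0.14960078] [ 0.013852   -0.25696231 -0.81314581]
```

Emit:
step_arm:
  increments:
    - [0,0,0,-0.002,0]
    - [0,0,0,-0.002,0]
    - [0,0,0,-0.002,0]
    - [0,0,0,-0.001,0]
    - [0,0,0,-0.001,0]
    - [0,0,0,0,0]
    - [0,0,0,0,0]
    - [0,0,0,0,0]
    - [0,0,0,0,0]
    - [0,0,0,0,0]
    - [0,0,0,0,0]
    - [0,0,0,0,0]

```text
clock: 8.07
position: [0.5176, 0.1632, 0.1414]
ee_rot: [0.295, 0.643, -0.295, 0.643]
ft_force: [-0.4, -0.3, -1.8]
grip_width: 0.236
```

```bash
cat > st.py <<'E'
from disc import *
o=monitor.get_obs(); p=camera("scene"); a,n=ang(p); o2=monitor.get_obs(); p=camera("top"); b,n2=ang(p)
print("scene",round(o["clock"],3),a,n,"top",round(o2["clock"],3),b,n2); o=monitor.get_obs()
print(o["position"].round(4),o["ft_force"].round(2),o["torque"].round(3))
E
python3 st.py
```

```text
scene 8.067 0.2867823652663817 136 top 8.117 0.3609385185455367 199
[0.5176 0.1632 0.1414] [-0.03 -0.01 -1.71] [-0.031 -0.017  0.031]
```

Emit:
step_arm:
  increments:
    - [0,0,0,-0.001,0]
    - [0,0,0,-0.001,0]
    - [0,0,0,-0.0005,0]
    - [0,0,0,0,0]

```text
clock: 8.5
position: [0.5175, 0.1631, 0.1387]
ee_rot: [0.295, 0.643, -0.295, 0.643]
ft_force: [-0.2, -0.4, 0.4]
grip_width: 0.236
```

```bash
python3 st.py
```

```text
scene 8.5 0.8243158007590083 175 top 8.55 0.8792180054770231 193
[0.5176 0.1631 0.1389] [-0.94 -0.32 -0.05] [-0.109  0.073 -0.05 ]
```

Emit:
step_arm:
  increments:
    - [0,0,0,-0.0005,0]
    - [0,0,0,-0.0003,0]
    - [0,0,0,0,0]
    - [0,0,0,0,0]

```text
clock: 8.93
position: [0.5175, 0.1631, 0.1381]
ee_rot: [0.295, 0.643, -0.295, 0.643]
ft_force: [-1.0, -0.1, 0.0]
grip_width: 0.239
```

```bash
python3 st.py
```

```text
scene 8.933 1.197488368209834 164 top 8.983 1.2355503864603206 200
[0.5176 0.1631 0.1381] [-0.8  -0.27  0.31] [-0.145  0.208  0.007]
```

Emit:
step_arm:
  increments:
    - [0,0,0,-0.0006,0]
    - [0,0,0,0,0]
    - [0,0,0,0,0]
    - [0,0,0,0,0]
    - [0,0,0,0,0]
    - [0,0,0,0,0]

```text
clock: 9.53
position: [0.5176, 0.1631, 0.1375]
ee_rot: [0.295, 0.643, -0.295, 0.643]
ft_force: [-1.1, -1.6, 2.0]
grip_width: 0.233
```

```bash
python3 st.py
```

```text
scene 9.533 1.505576756506695 164 top 9.583 1.5284143014890752 197
[0.5176 0.1632 0.1375] [-1.38 -0.64  1.39] [-0.361  0.365 -0.015]
```

Emit:
step_arm:
  increments:
    - [0,0,0,0,0]
    - [0,0,0,0,0]
    - [0,0,0,0,0]
    - [0,0,0,0,0]
    - [0,0,0,0,0]
    - [0,0,0,0,0]
    - [0,0,0,0,0]
    - [0,0,0,0,0]
    - [0,0,0,0,0]
    - [0,0,0,0,0]
    - [0,0,0,0,0]
    - [0,0,0,0,0]

```text
clock: 10.63
position: [0.5176, 0.1632, 0.1374]
ee_rot: [0.295, 0.643, -0.295, 0.643]
ft_force: [-0.5, -1.7, 1.7]
grip_width: 0.232
```

Emit:
step_arm:
  increments:
    - [0,0,0,0,0]
    - [0,0,0,0,0]
    - [0,0,0,0,0]
    - [0,0,0,0,0]
    - [0,0,0,0,0]
    - [0,0,0,0,0]
    - [0,0,0,0,0]
    - [0,0,0,0,0]
    - [0,0,0,0,0]
    - [0,0,0,0,0]
    - [0,0,0,0,0]
    - [0,0,0,0,0]

```text
clock: 11.63
position: [0.5176, 0.1632, 0.1375]
ee_rot: [0.295, 0.643, -0.295, 0.643]
ft_force: [-1.0, -0.5, 2.1]
grip_width: 0.234
```

Emit:
step_arm:
  increments:
    - [0,0,0,0,0]
    - [0,0,0,0,0]
    - [0,0,0,0,0]
    - [0,0,0,0,0]
    - [0,0,0,0,0]
    - [0,0,0,0,0]
    - [0,0,0,0,0]
    - [0,0,0,0,0]
    - [0,0,0,0,0]
    - [0,0,0,0,0]
    - [0,0,0,0,0]
    - [0,0,0,0,0]

```text
clock: 12.63
position: [0.5176, 0.1632, 0.1374]
ee_rot: [0.295, 0.643, -0.295, 0.643]
ft_force: [-0.5, -1.1, 1.7]
grip_width: 0.24
```

Emit:
step_arm:
  increments:
    - [0,0,0,0,0]
    - [0,0,0,0,0]
    - [0,0,0,0,0]
    - [0,0,0,0,0]
    - [0,0,0,0,0]
    - [0,0,0,0,0]
    - [0,0,0,0,0]
    - [0,0,0,0,0]
    - [0,0,0,0,0]
    - [0,0,0,0,0]
    - [0,0,0,0,0]
    - [0,0,0,0,0]

```text
clock: 13.63
position: [0.5176, 0.1632, 0.1374]
ee_rot: [0.295, 0.643, -0.295, 0.643]
ft_force: [-1.4, -1.0, 1.3]
grip_width: 0.234
```

```bash
python3 st.py; python3 fit.py
```

```text
scene 13.633 -3.128493027440723 225 top 13.683 -3.113773866397856 186
[0.5175 0.1632 0.1374] [-0.6  -1.16  2.18] [-0.286  0.298  0.007]
top handle 52 [0.5177 0.1607] rel tcp [ 0.0001 -0.0024] rms 0.0009 z 0.157
top shank 39 [0.5173 0.1597] rel tcp [-0.0003 -0.0035] rms 0.0033 z 0.083
(np.float64(-3.0927939436027447), 182)
scene handle 165 [0.5181 0.162 ] rel tcp [ 0.0006 -0.0011] rms 0.0009 z 0.152
scene shank 92 [0.517  0.1614] rel tcp [-0.0005 -0.0017] rms 0.0015 z 0.089
(np.float64(-3.0695802247360335), 230)
13.8333
```

Emit:
step_arm:
  increments:
    - [0,0,0,0,0]
    - [0,0,0,0,0]
    - [0,0,0,0,0]
    - [0,0,0,0,0]
    - [0,0,0,0,0]
    - [0,0,0,0,0]
    - [0,0,0,0,0]
    - [0,0,0,0,0]
    - [0,0,0,0,0]
    - [0,0,0,0,0]
    - [0,0,0,0,0]
    - [0,0,0,0,0]

```text
clock: 14.83
position: [0.5176, 0.1632, 0.1374]
ee_rot: [0.295, 0.643, -0.295, 0.643]
ft_force: [-0.4, 0.0, 2.5]
grip_width: 0.232
```

Emit:
step_arm:
  increments:
    - [0,0,0,0,0]
    - [0,0,0,0,0]
    - [0,0,0,0,0]
    - [0,0,0,0,0]
    - [0,0,0,0,0]
    - [0,0,0,0,0]
    - [0,0,0,0,0]
    - [0,0,0,0,0]
    - [0,0,0,0,0]
    - [0,0,0,0,0]
    - [0,0,0,0,0]
    - [0,0,0,0,0]

```text
clock: 15.83
position: [0.5175, 0.1632, 0.1374]
ee_rot: [0.295, 0.643, -0.295, 0.643]
ft_force: [-0.8, -1.0, 2.1]
grip_width: 0.236
```

Emit:
step_arm:
  increments:
    - [0,0,0,0,0]
    - [0,0,0,0,0]
    - [0,0,0,0,0]
    - [0,0,0,0,0]
    - [0,0,0,0,0]
    - [0,0,0,0,0]
    - [0,0,0,0,0]
    - [0,0,0,0,0]
    - [0,0,0,0,0]
    - [0,0,0,0,0]
    - [0,0,0,0,0]
    - [0,0,0,0,0]

```text
clock: 16.83
position: [0.5176, 0.1632, 0.1374]
ee_rot: [0.295, 0.643, -0.295, 0.643]
ft_force: [-1.1, -1.8, 1.7]
grip_width: 0.235
```

Emit:
step_arm:
  increments:
    - [0,0,0,0,0]
    - [0,0,0,0,0]
    - [0,0,0,0,0]
    - [0,0,0,0,0]
    - [0,0,0,0,0]
    - [0,0,0,0,0]
    - [0,0,0,0,0]
    - [0,0,0,0,0]
    - [0,0,0,0,0]
    - [0,0,0,0,0]
    - [0,0,0,0,0]
    - [0,0,0,0,0]

```text
clock: 17.83
position: [0.5175, 0.1632, 0.1374]
ee_rot: [0.295, 0.643, -0.295, 0.643]
ft_force: [-0.8, -0.9, 1.1]
grip_width: 0.233
```

Emit:
step_arm:
  increments:
    - [0,0,0,0,0]
    - [0,0,0,0,0]
    - [0,0,0,0,0]
    - [0,0,0,0,0]
    - [0,0,0,0,0]
    - [0,0,0,0,0]
    - [0,0,0,0,0]
    - [0,0,0,0,0]
    - [0,0,0,0,0]
    - [0,0,0,0,0]
    - [0,0,0,0,0]
    - [0,0,0,0,0]

```text
clock: 18.83
position: [0.5175, 0.1632, 0.1374]
ee_rot: [0.295, 0.643, -0.295, 0.643]
ft_force: [0.2, -1.9, 1.9]
grip_width: 0.24
```

```bash
python3 st.py
```

```text
scene 18.833 -1.057185240082315 197 top 18.883 -1.0387750502506758 187
[0.5176 0.1632 0.1375] [-1.56 -0.89  1.57] [-0.246  0.338  0.042]
```

Emit:
step_arm:
  increments:
    - [0,0,0,0,0]
    - [0,0,0,0,0]
    - [0,0,0,0,0]
    - [0,0,0,0,0]
    - [0,0,0,0,0]
    - [0,0,0,0,0]
    - [0,0,0,0,0]
    - [0,0,0,0,0]
    - [0,0,0,0,0]
    - [0,0,0,0,0]
    - [0,0,0,0,0]
    - [0,0,0,0,0]

```text
clock: 19.93
position: [0.5175, 0.1632, 0.1375]
ee_rot: [0.295, 0.643, -0.295, 0.643]
ft_force: [-0.9, -1.4, 1.3]
grip_width: 0.234
```

Emit:
step_arm:
  increments:
    - [0,0,0,0,0]
    - [0,0,0,0,0]
    - [0,0,0,0,0]
    - [0,0,0,-0.0004,0]
    - [0,0,0,0,0]
    - [0,0,0,0,0]
    - [0,0,0,0,0]

```text
clock: 20.52
position: [0.5176, 0.1631, 0.1371]
ee_rot: [0.295, 0.643, -0.295, 0.643]
ft_force: [-2.1, -1.7, 1.5]
grip_width: 0.236
```

```bash
python3 st.py;python3 st.py
```

```text
scene 20.517 -0.43158078146117473 172 top 20.567 -0.42027486742338294 137
[0.5176 0.1632 0.137 ] [-1.92 -1.16  2.46] [-0.386  0.405 -0.023]
scene 20.617 -0.4078994298008345 166 top 20.667 -0.39541538281275646 133
[0.5176 0.1632 0.1371] [-1.28 -1.18  1.45] [-0.331  0.456  0.001]
```

Emit:
step_arm:
  increments:
    - [0,0,0,-0.0002,0]
    - [0,0,0,0,0]
    - [0,0,0,0,0]
    - [0,0,0,0,0]
    - [0,0,0,0,0]
    - [0,0,0,0,0]
    - [0,0,0,0,0]
    - [0,0,0,0,0]
    - [0,0,0,0,0]

```text
clock: 21.47
position: [0.5175, 0.1632, 0.1368]
ee_rot: [0.295, 0.643, -0.295, 0.643]
ft_force: [-0.7, -1.2, 2.5]
grip_width: 0.234
```

```bash
python3 st.py
```

```text
scene 21.467 -0.2666113655643869 167 top 21.517 -0.25510968016003277 121
[0.5175 0.1632 0.1368] [-1.24 -0.41  3.03] [-0.39   0.429  0.021]
```

Emit:
step_arm:
  increments:
    - [0,0,0,-0.0001,0]
    - [0,0,0,0,0]
    - [0,0,0,0,0]
    - [0,0,0,0,0]
    - [0,0,0,0,0]
    - [0,0,0,0,0]
    - [0,0,0,0,0]
    - [0,0,0,0,0]
    - [0,0,0,0,0]

```text
clock: 22.32
position: [0.5176, 0.1632, 0.1367]
ee_rot: [0.295, 0.643, -0.295, 0.643]
ft_force: [-2.2, -0.8, 1.9]
grip_width: 0.236
```

```bash
python3 st.py
```

```text
scene 22.317 -0.17163534806605218 152 top 22.367 -0.16158271937379487 121
[0.5176 0.1632 0.1367] [-2.18 -1.82  2.91] [-0.386  0.447 -0.018]
```

Emit:
step_arm:
  increments:
    - [0,0,0,0,0]
    - [0,0,0,0,0]
    - [0,0,0,0,0]
    - [0,0,0,0,0]
    - [0,0,0,0,0]
    - [0,0,0,0,0]
    - [0,0,0,0,0]

```text
clock: 23.0
position: [0.5175, 0.1632, 0.1367]
ee_rot: [0.295, 0.643, -0.295, 0.643]
ft_force: [-2.3, -2.0, 2.9]
grip_width: 0.234
```

```bash
python3 st.py
```

```text
scene 23.0 -0.10346810366273651 156 top 23.05 -0.09219347390143584 121
[0.5176 0.1632 0.1368] [-1.26 -1.34  2.74] [-0.415  0.383  0.004]
```

Emit:
step_arm:
  increments:
    - [0,0,0,0,0]
    - [0,0,0,0,0]
    - [0,0,0,0,0]

```text
clock: 23.35
position: [0.5175, 0.1632, 0.1367]
ee_rot: [0.295, 0.643, -0.295, 0.643]
ft_force: [-1.1, -2.0, 2.5]
grip_width: 0.244
```

Emit:
step_arm:
  increments:
    - [0,0,0,0,0]

```text
clock: 23.43
position: [0.5176, 0.1632, 0.1367]
ee_rot: [0.295, 0.643, -0.295, 0.643]
ft_force: [-0.9, -1.1, 1.9]
grip_width: 0.238
```

```bash
python3 st.py
```

```text
scene 23.433 -0.05072876144546834 129 top 23.483 -0.025201712007132393 122
[0.5175 0.1633 0.1365] [-0.46  0.19 -1.36] [0.03  0.008 0.033]
```

Emit:
step_arm:
  increments:
    - [0,0,0,-0.002,0]
    - [0,0,0,-0.002,0]

```text
clock: 23.7
position: [0.5172, 0.1629, 0.1322]
ee_rot: [0.295, 0.643, -0.295, 0.642]
ft_force: [-1.8, -1.8, -0.9]
grip_width: 0.238
```

```bash
python3 st.py
```

```text
scene 23.7 0.018317557145790087 100 top 23.75 0.02638987666484338 123
[0.517  0.1629 0.1319] [-2.61 -1.47 -0.43] [-0.466  0.492 -0.046]
```

Emit:
step_arm:
  increments:
    - [0,0,0,-0.0025,0]
    - [0,0,0,-0.0025,0]
    - [0,0,0,-0.0025,0]
    - [0,0,0,-0.0025,0]
    - [0,0,0,-0.002,0]
    - [0,0,0,-0.002,0]
    - [0,0,0,0,0]

```text
clock: 24.38
position: [0.5173, 0.1631, 0.1182]
ee_rot: [0.295, 0.643, -0.295, 0.642]
ft_force: [-1.8, -1.5, -0.8]
grip_width: 0.236
```

Emit:
step_arm:
  increments:
    - [0,0,0,-0.001,0]
    - [0,0,0,-0.001,0]
    - [0,0,0,-0.001,0]
    - [0,0,0,-0.001,0]

```text
clock: 24.72
position: [0.5176, 0.1632, 0.1147]
ee_rot: [0.295, 0.643, -0.295, 0.643]
ft_force: [-2.1, -0.8, -1.0]
grip_width: 0.234
```

```bash
python3 st.py; python3 fit.py
```

```text
scene 24.717 0.007637754971684174 105 top 24.767 0.016728645475227566 117
[0.5175 0.1632 0.1146] [-2.49 -1.98 -1.25] [-0.381  0.437 -0.028]
top handle 46 [0.5179 0.1609] rel tcp [ 0.0004 -0.0023] rms 0.0009 z 0.135
top shank 39 [0.5122 0.1544] rel tcp [-0.0053 -0.0088] rms 0.0041 z 0.073
(np.float64(0.017529728498532737), 117)
scene handle 157 [0.5183 0.162 ] rel tcp [ 0.0008 -0.0011] rms 0.0012 z 0.131
scene shank 127 [0.5226 0.1634] rel tcp [0.0051 0.0003] rms 0.0055 z 0.074
(np.float64(0.007514282574491826), 106)
24.9167
```

Emit:
step_arm:
  increments:
    - [0,0,0,-0.001,0]
    - [0,0,0,-0.001,0]
    - [0,0,0,-0.001,0]
    - [0,0,0,-0.001,0]
    - [0,0,0,0,0]

```text
clock: 25.33
position: [0.5174, 0.1631, 0.1105]
ee_rot: [0.295, 0.643, -0.295, 0.643]
ft_force: [-2.2, -1.8, -1.3]
grip_width: 0.235
```

Emit:
step_arm:
  increments:
    - [0,0,0,-0.002,0]
    - [0,0,0,-0.002,0]
    - [0,0,0,-0.002,0]
    - [0,0,0,-0.002,0]
    - [0,0,0,-0.002,0]
    - [0,0,0,0,0]

```text
clock: 25.83
position: [0.5173, 0.1631, 0.1002]
ee_rot: [0.295, 0.643, -0.295, 0.642]
ft_force: [-1.9, -2.2, -0.2]
grip_width: 0.236
```

Emit:
step_arm:
  increments:
    - [0,0,0,-0.002,0]
    - [0,0,0,-0.002,0]
    - [0,0,0,-0.001,0]
    - [0,0,0,0,0]

```text
clock: 26.17
position: [0.5174, 0.1631, 0.0955]
ee_rot: [0.295, 0.643, -0.295, 0.643]
ft_force: [-2.2, -2.0, -1.6]
grip_width: 0.237
```

Emit:
step_arm:
  increments:
    - [0,0,0,-0.0007,0]
    - [0,0,0,-0.0007,0]
    - [0,0,0,-0.0006,0]
    - [0,0,0,0,0]

```text
clock: 26.5
position: [0.5175, 0.1632, 0.0936]
ee_rot: [0.295, 0.643, -0.295, 0.643]
ft_force: [-1.9, -1.5, -0.9]
grip_width: 0.236
```

Emit:
step_arm:
  increments:
    - [0,0,0,-0.0005,0]
    - [0,0,0,-0.0005,0]
    - [0,0,0,0,0]
    - [0,0,0,0,0]

```text
clock: 26.83
position: [0.5176, 0.1632, 0.0928]
ee_rot: [0.295, 0.643, -0.295, 0.643]
ft_force: [-0.9, -1.3, -0.5]
grip_width: 0.237
```

Emit:
step_arm:
  increments:
    - [0,0,0,-0.0005,0]
    - [0.03,0,0,0,0]
    - [0.05,0,0,0,0]
    - [0.05,0,0,0,0]
    - [0.05,0,0,0,0]
    - [0.05,0,0,0,0]

```text
clock: 27.33
position: [0.5178, 0.1633, 0.0924]
ee_rot: [0.295, 0.643, -0.295, 0.643]
ft_force: [-0.4, -0.5, 0.5]
grip_width: 0.582
```

```bash
python3 st.py; python3 -c "
from h import *
p=camera('scene'); save(p,'rel.png',(150,400,380,640),2.4)"
```

```text
scene 27.333 0.03066897235980326 86 top 27.383 0.04589997811696511 99
[0.5177 0.1633 0.0923] [0.16 0.91 0.24] [-0.043 -0.037  0.001]
```

View pics/rel.png

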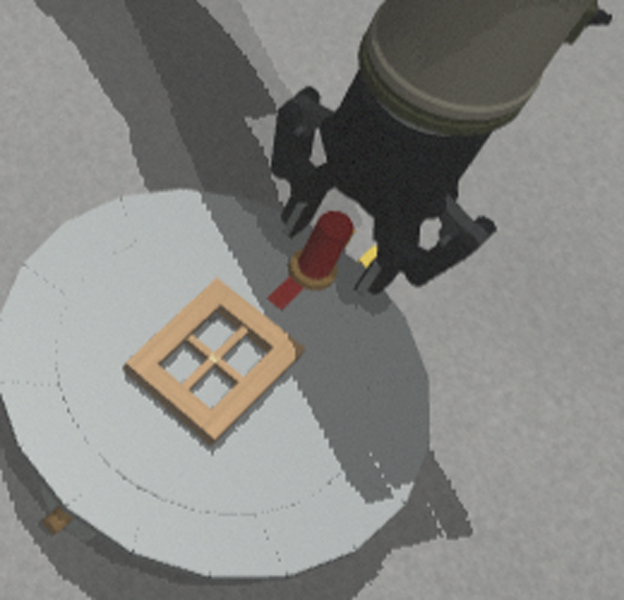

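Emit:
step_arm:
  increments:
    - [0.055,0,0,0.008,0]
    - [0.055,0,0,0.02,0]
    - [0.055,0,0,0.03,0]
    - [0.055,0,0,0.035,0]
    - [0.055,0,0,0.035,0]
    - [0.055,-0.02,0,0.02,0]
    - [0.055,-0.03,0.02,0,0]
    - [0.055,-0.03,0.03,0,0]
    - [0.055,-0.02,0.03,0,0]
    - [0.055,0,0.03,0,0]
    - [0.055,0,0,0,0]
    - [0.055,0,0,0,0]

```text
clock: 28.48
position: [0.4176, 0.2739, 0.2407]
ee_rot: [0.294, 0.643, -0.294, 0.643]
ft_force: [0.1, -0.0, -0.3]
grip_width: 0.644
```

```bash
python3 st.py; python3 - <<'E'
from disc import *
for n in("top","scene"):
    p=camera(n);H=hsv(p); m=p["range_z"]>0; W=np.full((480,640,3),np.nan); W[m]=world(p,m)
    near=np.hypot(W[...,0]-.516,W[...,1]-.1607)<.04
    red=near&(H[...,1]>120)&((H[...,0]<6)|(H[...,0]>174))&(W[...,2]>.085)
    P=W[red]; v=p["cam_to_world"][:2,3]-[.516,.161]; v/=np.hypot(*v)
    for lo,hi in((.085,.105),(.105,.124)):
        Q=P[(P[:,2]>lo)&(P[:,2]<hi)]
        if len(Q)>8: print(n,len(Q),least_squares(lambda q:np.hypot(Q[:,0]-q[0],Q[:,1]-q[1])-.011,Q[:,:2].mean(0)-.008*v,loss="soft_l1",f_scale=.001).x.round(4))
    print(" handle top z",np.percentile(P[:,2],98),P[P[:,2]>P[:,2].max()-.004].mean(0).round(4))
    for q in("paint_tin","hardener","mix_cup"):
        for r in regions_of(p,q)[:1]: print(" ",q,round(r["p"],2),np.median(world(p,r["region"]),0).round(3))
    if n=="scene": save(p,"end.png",(150,400,380,640),2.4)
E
python3 st.py
```

```text
scene 28.483 0.033887114813480945 95 top 28.533 0.04131438205030857 152
[0.4186 0.2717 0.2405] [ 0.39 -0.37  0.35] [-0.031 -0.047  0.018]
top 44 [0.5144 0.1577]
top 54 [0.5141 0.1576]
 handle top z 0.1319425403357427 [0.5128 0.156  0.1309]
  paint_tin 0.79 [ 0.397 -0.385  0.094]
  hardener 0.81 [ 0.699 -0.281  0.068]
  mix_cup 0.95 [ 0.581 -0.424  0.038]
scene 40 [0.5144 0.1581]
scene 37 [0.5139 0.1578]
 handle top z 0.1315514088858879 [0.5153 0.1578 0.13  ]
  paint_tin 0.76 [ 0.418 -0.385  0.084]
  hardener 0.57 [ 0.719 -0.279  0.068]
  mix_cup 0.83 [ 0.568 -0.417  0.05 ]
scene 28.983 0.03356902184785815 95 top 29.033 0.04154637667482097 151
[0.4181 0.2725 0.2402] [ 0.16 -0.89 -0.17] [0.02  0.013 0.01 ]
```

View pics/end.png

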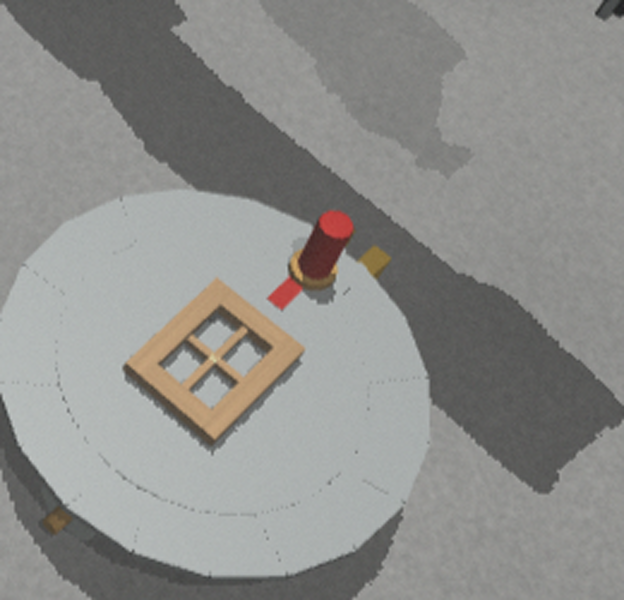

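```bash
python3 -c "
from workcell import ticket; print(ticket.hand_in())"
```

```text
the job is handed in; nothing more can be done
None
```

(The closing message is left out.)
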